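Press a cell module's end cap home with bench-mounted locking pliers

TASK

The cell module lies in the sloping jig with its upper end cap only started on the cells. Squeeze the handles of the locking pliers together until they snap over centre and stay locked by themselves, so that the cap is pressed fully home, let go of them, and then flick the release lever so that the pliers spring open. Then lay the finished module gently and flat in the shallow tray, the same side down as in the jig, and leave the meter, the can and the spool where they are.

Things in the scene. Friction and masses are not known exactly. Their poses are not given: they have to be found in the camera images.
- jig: sloping deck of the assembly stand: fixed dark steel plate 160 x 275 mm sloping 35 degrees, its low edge away from the robot, carrying the nest and the locking pliers. Origin: on its upper face under the nest's middle. x up the slope, y level, along the pliers' handles from jaws to tail, z square off the deck. The plate spans x -75..85, y -60..215 mm
- nest (a point): middle of the nest's top, 13 mm off the deck over the jig's origin, jig axes: grey block 74 (x) x 62 mm (y) in which the module lies, with two side rails at y = +-33..39 mm, standing 4 mm above it
- pivot (a point): pivot of the steel locking C-clamp pliers, which lie parallel to the deck, mid-plane 34 mm off it (jig axes; jig x 2, y 70 mm). Fixed jaw and fixed handle on the lower (-x) side, moving jaw and moving handle on the upper (+x) side. The C-shaped jaws run from here round the nest's +y side to pads at its lower and upper ends; beside the nest they keep to y above 45 mm, all within 46 mm of the deck
- knob (a point): end of the knurled adjusting knob, 16 mm across, that ends the fixed handle (jig x -14, y 205, z 34 mm). Already set: not to be turned. Jig axes
- handle_fixed (a point): point to squeeze, on the centre line of the fixed handle: steel bar along jig y, 10 mm wide (x), 18 mm high (z), from y 95 to 188 mm; this point at jig x -14, y 145, z 34 mm. It never moves; outer face at x -19 mm. Bare deck 25 mm below its underside. Axes as the jig's
- handle_moving (a point): point to squeeze on the moving handle: bar 10 mm wide, 18 mm high. Spring-held open this point is at jig x 33, y 148 mm, the bar splaying out towards its end; locked it is parallel to the fixed bar at x 14, y 145 mm, from y 113 to 194. Pair outside: 58 mm open, 38 locked, and then centred on x 0; only this handle travels. Pushed here it takes up to about 20 N and snaps over at the end
- lever_tail (a point): free tail of the release lever: steel strip 6 mm thick, 16 mm high, sticking out 50 mm past the end of the moving handle that carries it; it ends 12 mm beyond this point (+y). Locked: jig x 6, y 236, z 34 mm, clear of knob and deck; open: x 54. To release, push it up the slope (+x, away from the fixed handle): lets go after about 10 mm, 2 to 5 N, then springs 45 mm away with the handle
- pl_handle (a joint): turn of the moving handle against its jaw, rad: 0 sprung open, 0.52 locked; dead centre is near 0.47: past it the pliers stay locked by themselves, short of it they spring open
- release (a joint): turn of the release lever, rad: 0 at rest, up to 0.32 with its tail pushed; it springs back by itself
- cap (a joint): how far the module's upper end cap has been pushed on, m: 0 as first fitted (6 mm proud), 0.006 fully home; a tight fit (about 7 N), it stays where it is left
- module_centre (a point): centre of the cell module, half-way up: six metal cells (two layers of three) between black end caps, 74 mm long (x, cap home), 62 wide over the caps, 60 over the cells (y), 42 thick (z), 0.2 to 0.45 kg. In the jig: its axes, 34 mm off the deck over the jig's origin, lower cap leaning on the fixed pad. Sides (y) free above the rails; with the pliers open it lifts out square off the deck
- tray_in (a point): centre of the inner floor of the shallow fixed plastic tray, outside 180 x 170 x 28 mm, walls and floor 4 mm, inside 172 (x) x 162 mm (y), z up. It stands left or right of the stand
- meter: bystander: hand multimeter lying on its back, 165 x 85 x 43 mm, origin under its centre; in the place on the other side of the stand from the tray
- can: bystander: aluminium drink can 66 mm across, 122 mm high, upright, origin under its centre, beyond the stand
- spool: bystander: solder spool 64 mm across, 44 mm high, upright, origin under its centre, beyond the stand
Mind the look-alikes: they are no part of the job. Leave any pink or red look-alike of the part that bears cap alone.

How it is judged:
By the outcome, as a careful person would: the job done as asked, in the order asked, and still so for the second after the job is handed in, with the robot touching nothing.
It also fails if it takes over 64 s, if anything falls off the work surface, if the arm or the gripper's body presses on something with over 40 N, if the wrist force passes 120 N, or if a joint passes its speed limit or range.

ROBOT

A 6-joint arm with a two-finger parallel gripper is mounted at the origin on the work surface. World frame = base frame: x ahead of the robot, y to its left, z up, the work surface at z = 0. Lengths are in m, angles in rad, forces in N, time in s.
With the tool pointing down it reaches from about 0.25 to 0.725 m from the base axis. Payload 4 kg.
Tool frame: the origin (TCP) lies between the finger pads; the fingertips stand r.nose_length ahead of it and the grasp point (between the pads) lies 8 mm behind it (r.nose_length is the distance from the TCP to the fingertips, in m); z points along the fingers, y is the line along which they close (so a half turn about z gives the same grasp; the last joint's range is limited). The gripper opens to 85 mm and grips with 20 to 120 N. Pads are 22 mm wide; open, the fingers measure 114 mm over their backs; the gripper's body (76 mm by 85 mm) begins 54 mm behind the grasp point. The pads swing forward as they close: fully open they stand 13 mm farther back than shut.
Start: joints at [-1.289, 0.241, 0.005, 1.335, 0, 1.571], TCP at [0.139, -0.48, 0.242] pointing down, gripper open.
Joint ranges: [-2.72, 2.72], [-1.05, 1.87], [-1.09, 1.28], [-1.99, 2.15], [-1.42, 1.44], [-3.14, 3.14]. Speed limits (rad/s): [2.79, 2.79, 3.14, 3.14, 3.14, 3.14].

INTERFACE

Orientations are given as a unit quaternion [x, y, z, w].
In Python, from plant import r, imaging gives the robot as it stands. The module is installed in compiled form; this text tells all that it offers.
- The arm moves only by the tool apply_moves, never from a script. Its arguments are lists of equal length, an entry for each row: "linear": the shift along the tool's x, y, z in m, a list of three; "angular": the turn, a rotation vector about the tool's x, y, z in rad, a list of three; "grip": the gripper command: -1 is fully open, 1 is shut, values between are in proportion. A call has 1 to 20 rows; each row shifts and turns the commanded pose from where the row before left it, along the tool's axes as they then stand; what a row does not reach is not made up. A row lasts 1/8 s, in which the tool goes at most 62.5 mm and 10.7 degrees, less where a joint would pass 70% of its speed; a pose out of reach is approached as far as the arm can. A call is refused whole if a number of a shift passes 0.0625 or a number of a turn 0.188, either way. A call with a gripper value outside its range is refused whole. The fingers move at their own pace and stop on an object; the grip force is fixed at half the most. Time passes only in rows, so rows that do not move let the fingers close. It gives the time, the measured TCP pose, the force, the opening and the grip force at its end, in the units of the state.
- r.state(): the state, without advancing time (a new reading comes with each control period).
- imaging.camera(name): name is "side" or "top"; returns a dict with "pixels" (420x560x3 uint8, blue, green, red), "depth" (420x560 float32, m along the optical axis (not along the pixel's ray), 0 where there is no reading), "fx", "fy", "cx", "cy" (pixels), "k1" (the pictures are not rectified: a ray, as slopes to the right and down, at radius r is drawn at 1 + k1 r^2 times it, then the intrinsics apply), "rvec" (rotation vector, rad) and "tvec" (3), from world to camera coordinates, as OpenCV has them. Camera axes: x right, y down, z forward; pixel columns grow to the right and rows downward; lengths in m; the calibration is good to about 2 mm. A picture is of the moment at which its call begins.
- r.sign_off(): hands the job in; it is judged then, once.
Trained networks look in the newest picture that a camera, given by its name, has taken for a name from the list of things; names that differ only in an ending like _2 or _b are one class to them, and where a whole thing is asked for, a point or a joint stands for the part that bears it (a point fixed in the world has none). Each returns a list of dicts, best first, with "score" (0 to 1); they miss things now and then, are a little off and sometimes report something else, mostly with a low value. They report only what shows in the picture. A call takes as long as a camera call. They do not tell look-alikes from the thing itself.
- imaging.find_in(thing, camera): "location" ([x, y, z] in m, in world coordinates, good to about 4 mm: the middle of the surface that is visible of it).
- imaging.landmark_of(thing, camera): "location" ([x, y, z] in m, in world coordinates, good to about 4 mm: a listed point, or the origin of a listed thing).
The state is a dict: "time": time; "joints": joint angles; "dq": joint speeds; "tau": joint torques, N m; "position": TCP position; "ee_rot": TCP orientation; "contact_force": force on the tool from outside, world axes, zero at the start; "torque": the same for the moment, N m; "finger_gap": finger opening in m; "gripper_force": force on a finger pad.
Only numpy, scipy, OpenCV 4.12 (cv2) and the standard library are available. Lean on these libraries where they do the work, as an engineer would, in place of code of your own. Each camera call takes 0.05 s, during which the arm holds its last target. There are 200 camera calls.

## Working session

There is one attempt and no reset: what is moved stays moved. The work goes in short steps, Python scripts to look and compute and a tool call to move; the robot and the scene stay as the last step left them, time stands still between calls to the robot, and variables do not carry over. Pictures are saved under pics/ and viewed, at most 10 in all, crops included, and the job is handed in when it is done.

Besides the shell and the picture viewer there is one more tool, called after "Call:" by a JSON object that holds its "method" and its "body". apply_moves: Moves the arm, as the interface text tells. Its arguments: {"type":"object","properties":{"linear":{"type":"array"},"angular":{"type":"array"},"grip":{"type":"array"}},"required":["linear","angular","grip"]}

```bash
ls; mkdir -p pics; cat > h.py <<'E'
import numpy as np, cv2
from scipy.spatial.transform import Rotation as R
from plant import r, imaging
def shot(n,f):
    c=imaging.camera(n); cv2.imwrite('pics/'+f,c['pixels']); return c
def proj(c,p):
    P=R.from_rotvec(np.ravel(c['rvec'])).apply(np.atleast_2d(p))+np.ravel(c['tvec'])
    s=P[:,:2]/P[:,2:]; s=s*(1+c['k1']*(s**2).sum(1,keepdims=True))
    return s*[c['fx'],c['fy']]+[c['cx'],c['cy']]
def cloud(c):
    v,u=np.mgrid[0:420,0:560]; d=np.stack([(u-c['cx'])/c['fx'],(v-c['cy'])/c['fy']],-1)
    s=d.copy()
    for _ in range(8): s=d/(1+c['k1']*(s**2).sum(-1,keepdims=True))
    z=c['depth'][...,None]; P=np.concatenate([s*z,z],-1)
    return R.from_rotvec(np.ravel(c['rvec'])).inv().apply((P-np.ravel(c['tvec'])).reshape(-1,3)).reshape(420,560,3)
E
cat > a.py <<'E'
from h import *
for n in ('side','top'):
    c=shot(n,n+'0.png')
    np.savez(n+'0.npz',**c)
    for t in 'jig nest pivot knob handle_fixed handle_moving lever_tail module_centre tray_in meter can spool'.split():
        for d in imaging.landmark_of(t,n)[:3]:
            print(n,t,round(d['score'],2),np.round(d['location'],3),proj(c,d['location'])[0].round())
s=r.state();print(s,r.nose_length)
E
python3 a.py
```

```text
pics
side jig 0.89 [0.547 0.045 0.064] [282. 243.]
side nest 0.87 [0.55  0.047 0.07 ] [280. 242.]
side pivot 0.71 [ 0.566 -0.019  0.087] [286. 220.]
side knob 0.98 [ 0.6   -0.154  0.084] [297. 186.]
side handle_fixed 0.6 [ 0.594 -0.093  0.082] [290. 200.]
side handle_moving 0.63 [ 0.556 -0.105  0.108] [303. 196.]
side lever_tail 0.53 [ 0.548 -0.192  0.119] [319. 175.]
side module_centre 0.87 [0.566 0.049 0.085] [275. 237.]
side module_centre 0.6 [0.404 0.166 0.023] [309. 306.]
side module_centre 0.58 [ 0.334 -0.153  0.018] [379. 232.]
side tray_in 0.94 [0.45  0.353 0.003] [257. 362.]
side meter 0.77 [ 0.473 -0.356  0.003] [360. 178.]
side meter 0.18 [ 0.595 -0.096  0.081] [290. 200.]
side can 0.76 [0.712 0.196 0.001] [203. 274.]
side can 0.65 [ 0.566 -0.021  0.086] [287. 219.]
side spool 0.7 [ 0.589 -0.097  0.079] [292. 201.]
top jig 0.64 [0.547 0.045 0.063] [267. 211.]
top pivot 0.69 [ 0.567 -0.022  0.089] [297. 200.]
top knob 0.73 [ 0.597 -0.151  0.079] [353. 187.]
top handle_fixed 0.66 [ 0.592 -0.093  0.08 ] [327. 189.]
top handle_moving 0.96 [ 0.552 -0.102  0.107] [333. 205.]
top
[... 667 characters left out ...]

{'time': 1.3, 'joints': array([-1.28898407e+00,  2.40595170e-01,  4.98071124e-03,  1.33521479e+00,
       -8.09901072e-06,  1.57083258e+00]), 'dq': array([ 0.001267  , -0.000498  , -0.00053004,  0.00133373, -0.00082394,
        0.0002555 ]), 'tau': array([-2.90823582e-04, -3.72215009e+01,  2.52689302e+01,  1.30349159e-03,
       -3.84810187e-05,  2.32471663e-06]), 'position': array([ 0.13904184, -0.48026225,  0.2423015 ]), 'ee_rot': array([ 9.90091691e-01,  1.40422373e-01, -6.32163326e-06, -1.57303590e-05]), 'contact_force': array([-0.37201475,  0.14945   , -1.07778811]), 'torque': array([ 0.04392583, -0.01527698, -0.01444788]), 'gripper_force': 0.0, 'finger_gap': 0.08545691177056126} 0.011
```

```bash
cat > fit.py <<'E'
from h import *
from scipy.optimize import least_squares
J=np.array([[0,0,0],[2,70,34],[-14,205,34],[-14,145,34],[33,148,34],[54,236,34],[0,0,34]])/1e3
W=np.array([[.547,.045,.0635],[.5665,-.0205,.088],[.5985,-.1525,.0815],[.593,-.093,.081],[.554,-.1035,.1075],[.548,-.1915,.12],[.567,.048,.086]])
c,s=np.cos(np.radians(35)),np.sin(np.radians(35))
B=np.array([[-c,0,s],[0,-1,0],[s,0,c]]).T
def f(p): return ((W-(R.from_euler('z',p[0]).as_matrix()@B@J.T).T-p[1:])).ravel()
q=least_squares(f,[0,.54,.04,.06],loss='soft_l1',f_scale=.003).x
print(q.round(4)); print((f(q).reshape(-1,3)*1e3).round(1))
E
python3 fit.py; python3 - <<'E'
import cv2,numpy as np
a=cv2.imread('pics/top0.png');cv2.imwrite('pics/crop.png',cv2.resize(a[140:330,190:400],None,fx=3,fy=3,interpolation=3)[:600])
E
```

```text
[0.1098 0.5459 0.0463 0.0608]
[[ 1.1 -1.3  2.7]
 [-4.8  0.9 -1.8]
 [-0.6  1.6  0.9]
 [ 0.4  1.5  0.4]
 [-0.6 -1.8 -0.1]
 [ 0.8 -0.5  0.4]
 [ 1.7 -0.4 -2.6]]
```

View pics/side0.png

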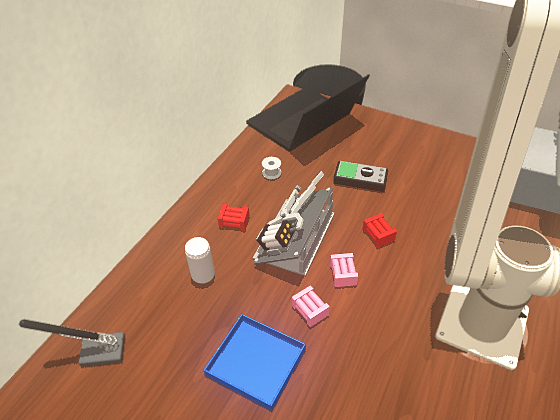

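View pics/crop.png

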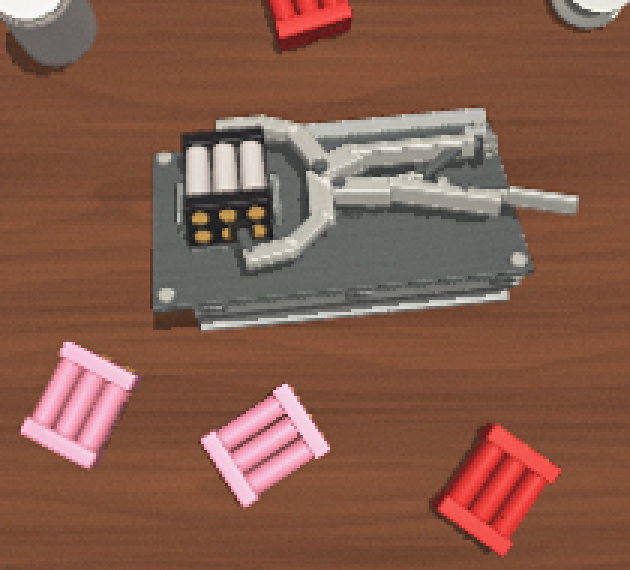

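```bash
cat > an.py <<'E'
from h import *
q=[.1098,.5459,.0463,.0608]
c,s=np.cos(np.radians(35)),np.sin(np.radians(35))
A=R.from_euler('z',q[0]).as_matrix()@np.array([[-c,0,s],[0,-1,0],[s,0,c]]).T
for n in ('top','side'):
    P=cloud(np.load(n+'0.npz')); ok=np.load(n+'0.npz')['depth']>0
    L=((P[ok]-q[1:])@A)*1e3
    m=(abs(L[:,2])<6)&(L[:,0]>50)&(L[:,0]<82)&(L[:,1]>-55)&(L[:,1]<150)
    D=L[m]; k=np.linalg.lstsq(np.c_[D[:,:2],np.ones(len(D))],D[:,2],rcond=None)[0]
    print(n,'deck plane dz/dx,dz/dy,z0',k.round(4),m.sum(), 'resid',np.std(D[:,2]-np.c_[D[:,:2],np.ones(len(D))]@k).round(2))
    t=(L[:,2]>50)&(L[:,2]<62)&(abs(L[:,1])<50)&(abs(L[:,0])<60); T=L[t]
    print(' module top x,y,z pct',[np.percentile(T[:,i],[1,50,99]).round(1) for i in range(3)])
    for y in (105,120,135,145,155,165,180,195,236):
        b=L[(L[:,2]>36)&(L[:,2]<48)&(abs(L[:,1]-y)<4)]
        print(' y',y,'x:',np.sort(b[:,0]).round().astype(int)[::max(1,len(b)//14)], 'zmax',b[:,2].max().round(1) if len(b) else '')
    for x in (-40,-30,-20,-10,0,10,20,30,40,50):
        b=L[(L[:,2]>22)&(L[:,2]<52)&(abs(L[:,0]-x)<3)&(L[:,1]>36)&(L[:,1]<90)]
        if len(b): print(' x',x,'jaw y min',np.percentile(b[:,1],[2,10]).round(1),'z',b[:,2].max().round())
    # tray
    t=(P[...,2]>.02)&(P[...,2]<.034)&(abs(P[...,0]-.45)<.12)&(abs(P[...,1]-.35)<.12)&ok
    print(' tray rim',cv2.minAreaRect((P[t][:,:2]*1e3).astype(np.float32)))
    t=(P[...,2]<.015)&(abs(P[...,0]-.45)<.05)&(abs(P[...,1]-.35)<.05)&ok; print(' floor z',np.median(P[t][:,2]))
for p in ([3,145,22],[3,145,120],[-20,236,25],[0,0,30],[0,0,130]): print(p,(A@np.array(p)/1e3+q[1:]).round(4))
E
python3 an.py
```

```text
top deck plane dz/dx,dz/dy,z0 [-3.0000e-04 -7.8000e-03  1.0473e+00] 1015 resid 1.13
 module top x,y,z pct [array([-36.4,   4.4,  43.4]), array([-29.5,   0.4,  30.2]), array([50.2, 53.9, 57.9])]
 y 105 x: [-765 -762 -158 -154  -15  -12  -10   -9   -5   20   22   25   27   29
   32   32   33   34] zmax 44.2
 y 120 x: [-765 -760 -168 -164 -161 -159  -13  -10   -9   -6   24   27   30   32] zmax 46.5
 y 135 x: [-763 -756 -169 -167 -163 -158  -17  -11   -9   -8   17   21   24   30
   33   34] zmax 47.9
 y 145 x: [-761 -174 -169 -165 -161 -156  -13  -10   -8   14   19   30   36   38
   41] zmax 47.7
 y 155 x: [-763 -175 -170 -168 -162 -160  -15  -12   -8    2    6   10   28   35
   39   41   43] zmax 47.6
 y 165 x: [-756 -170 -167 -164 -160 -157  -13  -10   -7   -5    1   34   42   44
   45   47] zmax 47.5
 y 180 x: [-755 -178 -171 -168 -166 -163 -161  -17  -13  -10   -8   -6   44   47
   49   50   52] zmax 47.9
 y 195 x: [-756 -178 -172 -168 -166 -162 -161 -156  -14  -12   -9   -5   45   49
   53] zmax 47.0
 y 236 x: [-749 -741 -173 -171 -168 -166 -164 -163 -160   53   55   57   58   58] z
[... 1717 characters left out ...]
9
   60] zmax 47.4
 x -40 jaw y min [46.9 49.2] z 42.0
 x -30 jaw y min [50.9 52.3] z 43.0
 x -20 jaw y min [56.3 57.8] z 42.0
 x -10 jaw y min [59.7 61.8] z 44.0
 x 0 jaw y min [60.6 61.8] z 48.0
 x 10 jaw y min [58.4 60. ] z 46.0
 x 20 jaw y min [56.9 58.8] z 48.0
 x 30 jaw y min [56.6 57.8] z 44.0
 x 40 jaw y min [55.9 56.4] z 41.0
 x 50 jaw y min [55.2 56.9] z 42.0
 tray rim ((454.8379821777344, 353.514892578125), (173.05465698242188, 182.5645751953125), 89.76885986328125)
 floor z 0.004331896509250451
[3, 145, 22] [ 0.5719 -0.0967  0.0805]
[3, 145, 120] [ 0.6278 -0.0906  0.1608]
[-20, 236, 25] [ 0.6023 -0.1849  0.0698]
[0, 0, 30] [0.563  0.0482 0.0854]
[0, 0, 130] [0.62   0.0545 0.1673]
```

The top crop shows the real module (white cells, black caps) lying in the jig at top-camera px (265,200). The possible mix-ups are the pink modules at (217,274) and (273,288) and the red ones at (353,302) and (293,147). I choose the one in the jig. The tray is at (142,253), the pliers are open, and the lever tail is at (376,206).

Call:
{"method": "apply_moves", "body": {"linear": [[0.0448,-0.0237,-0.0028],[0.0448,-0.0237,-0.0028],[0.0448,-0.0237,-0.0028],[0.0448,-0.0237,-0.0028],[0.0448,-0.0237,-0.0028],[0.0448,-0.0237,-0.0028],[0.0448,-0.0237,-0.0028],[0.0448,-0.0237,-0.0028],[0.0448,-0.0237,-0.0028],[0.0448,-0.0237,-0.0028],[0,0,0]], "angular": [[0,0,0],[0,0,0],[0,0,0],[0,0,0],[0,0,0],[0,0,0],[0,0,0],[0,0,0],[0,0,0],[0,0,0],[0,0,0]], "grip": [-1,-1,-1,-1,-1,-1,-1,-1,-1,-1,-1]}}

```text
time: 2.68
position: [0.5056, -0.1256, 0.27]
ee_rot: [0.99, 0.143, 0.0, -0.0]
contact_force: [-1.1, -0.4, -0.1]
finger_gap: 0.0853
gripper_force: 0.0
```

```bash
cat > go.py <<'E'
from h import *
import sys
t=0.102; c,s=np.cos(np.radians(35)),np.sin(np.radians(35))
A=R.from_euler('z',t).as_matrix()@np.array([[-c,0,s],[0,-1,0],[s,0,c]]).T
O=np.array([.5459,.0463,.0608])+A@np.array([.0015,0,.0015])
B=np.stack([-A[:,1],-A[:,0],-A[:,2]],1)      # squeeze
C=np.stack([-A[:,0],A[:,1],-A[:,2]],1)       # module grasp, tool y = +jig y
C2=np.stack([A[:,0],-A[:,1],-A[:,2]],1)
def go(p,T):
    st=r.state(); M=R.from_quat(st['ee_rot']); p=O+A@np.array(p)/1e3
    print('t',round(st['time'],2),'q',st['joints'].round(3),'F',st['contact_force'].round(1),'gap',round(st['finger_gap'],4))
    print('jig pos mm',(A.T@(st['position']-O)*1e3).round(1),'target',p.round(4),'cur',st['position'].round(4))
    print('lin now',M.inv().apply(p-st['position']).round(4),'lin after turn',(T.T@(p-st['position'])).round(4),'rot',(M.inv()*R.from_matrix(T)).as_rotvec().round(4))
if __name__=='__main__': go(eval(sys.argv[1]),globals()[sys.argv[2]])
E
python3 go.py '[5,145,130]' B
```

```text
t 2.67 q [-2.440e-01  2.720e-01  1.190e-01  1.417e+00  1.000e-03  2.611e+00] F [-1.1 -0.4 -0.1] gap 0.0853
jig pos mm [165.7 166.9 136.8] target [ 0.6304 -0.0908  0.1722] cur [ 0.5056 -0.1256  0.27  ]
lin now [0.1295 0.002  0.0978] lin after turn [0.0219 0.1607 0.0068] rot [ 0.509  -0.4231 -1.3394]
```

Call:
{"method": "apply_moves", "body": {"linear": [[0,0,0],[0,0,0],[0,0,0],[0,0,0],[0,0,0],[0,0,0],[0,0,0],[0,0,0],[0,0,0],[0,0,0],[0,0.04,0],[0,0.04,0],[0,0.04,0],[0,0.03,0],[0,0,0]], "angular": [[0.0509,-0.0423,-0.1339],[0.0509,-0.0423,-0.1339],[0.0509,-0.0423,-0.1339],[0.0509,-0.0423,-0.1339],[0.0509,-0.0423,-0.1339],[0.0509,-0.0423,-0.1339],[0.0509,-0.0423,-0.1339],[0.0509,-0.0423,-0.1339],[0.0509,-0.0423,-0.1339],[0.0509,-0.0423,-0.1339],[0,0,0],[0,0,0],[0,0,0],[0,0,0],[0,0,0]], "grip": [-1,-1,-1,-1,-1,-1,-1,-1,-1,-1,-1,-1,-1,-1,-1]}}

```text
time: 4.55
position: [0.5995, -0.1143, 0.1641]
ee_rot: [0.643, 0.71, -0.216, -0.191]
contact_force: [0.3, 0.2, 0.2]
finger_gap: 0.0858
gripper_force: 0.0
```

```bash
python3 go.py '[6,145,75]' B
```

```text
t 4.55 q [-0.126  1.057  1.063  2.148 -0.13   1.384] F [0.3 0.2 0.2] gap 0.0858
jig pos mm [ 27.4 165.2 104.3] target [ 0.5982 -0.0941  0.1278] cur [ 0.5995 -0.1143  0.1641]
lin now [0.0204 0.0206 0.0298] lin after turn [0.0202 0.0214 0.0293] rot [ 0.0261  0.0045 -0.0044]
```

Call:
{"method": "apply_moves", "body": {"linear": [[0.01,0.01,0.01],[0.01,0.0114,0.0193],[0,0,0],[0,0,0]], "angular": [[0,0,0],[0,0,0],[0.026,0.0045,-0.0044],[0,0,0]], "grip": [-1,-1,-1,-1]}}

```text
time: 5.05
position: [0.5997, -0.0937, 0.131]
ee_rot: [0.64, 0.708, -0.222, -0.199]
contact_force: [0.5, 0.2, 0.3]
finger_gap: 0.0852
gripper_force: 0.0
```

```bash
python3 go.py '[6,145,22]' B
```

```text
t 5.05 q [-0.1    1.08   1.014  2.101 -0.115  1.405] F [0.5 0.2 0.3] gap 0.0852
jig pos mm [  6.6 144.8  78.5] target [ 0.568  -0.0972  0.0844] cur [ 0.5997 -0.0937  0.131 ]
lin now [-0.0002  0.0003  0.0565] lin after turn [-0.0002  0.0006  0.0565] rot [ 0.0051  0.0012 -0.0002]
```

Call:
{"method": "apply_moves", "body": {"linear": [[0,0,0.02],[0,0.0005,0.02],[0,0,0.0165],[0,0,0],[0,0.003,0],[0,0.003,0],[0,0,0],[0,0,0]], "angular": [[0.005,0.001,0],[0,0,0],[0,0,0],[0,0,0],[0,0,0],[0,0,0],[0,0,0],[0,0,0]], "grip": [-1,-1,-1,-1,-0.6,-0.4,-0.3,-0.3]}}

```text
time: 6.05
position: [0.5723, -0.0961, 0.085]
ee_rot: [0.639, 0.708, -0.224, -0.202]
contact_force: [-4.2, 3.0, 13.4]
finger_gap: 0.0556
gripper_force: 5.7
```

```bash
python3 go.py '[0,145,22]' B; python3 - <<'E'
from h import *
c=shot('top','t1.png');p=c['pixels'][150:250,230:400];cv2.imwrite('pics/t1c.png',cv2.resize(p,None,fx=4,fy=4,interpolation=3))
E
```

```text
t 6.05 q [-0.107  1.021  0.766  1.919 -0.119  1.4  ] F [-4.2  3.  13.4] gap 0.0556
jig pos mm [  2.7 144.4  25.1] target [ 0.5729 -0.0967  0.0809] cur [ 0.5723 -0.0961  0.085 ]
lin now [-0.0006  0.0027  0.003 ] lin after turn [-0.0006  0.0027  0.0031] rot [-0.0017 -0.0004 -0.0003]
```

View pics/t1c.png

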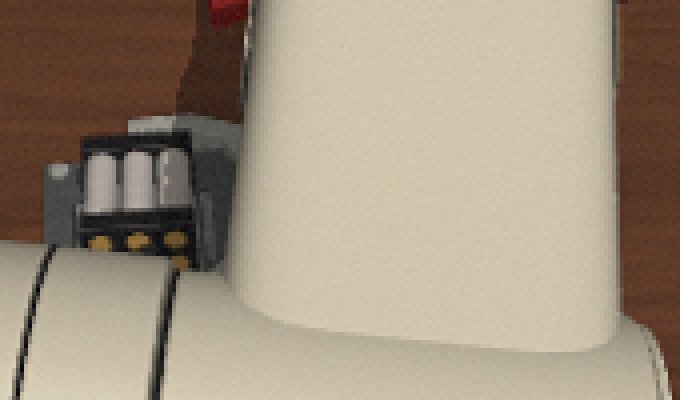

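Call:
{"method": "apply_moves", "body": {"linear": [[0,0,0],[0,0,0],[0,0,0],[0,0,0],[0,0,0],[0,0,0]], "angular": [[0,0,0],[0,0,0],[0,0,0],[0,0,0],[0,0,0],[0,0,0]], "grip": [-0.2,-0.1,-0.05,0,0,0]}}

```text
time: 6.85
position: [0.5733, -0.0968, 0.0802]
ee_rot: [0.639, 0.708, -0.223, -0.201]
contact_force: [0.8, -0.0, -0.3]
finger_gap: 0.0427
gripper_force: 0.0
```

```bash
python3 go.py '[0,145,22]' B; python3 - <<'E'
from h import *
c=shot('side','s1.png');p=c['pixels'][140:270,230:390];cv2.imwrite('pics/s1c.png',cv2.resize(p,None,fx=4,fy=4,interpolation=3))
E
```

```text
t 6.85 q [-0.107  1.025  0.764  1.91  -0.12   1.399] F [ 0.8 -0.  -0.3] gap 0.0427
jig pos mm [ -0.8 145.2  21.7] target [ 0.5729 -0.0967  0.0809] cur [ 0.5733 -0.0968  0.0802]
lin now [ 0.0002 -0.0008 -0.0003] lin after turn [ 0.0002 -0.0008 -0.0003] rot [ 0.0002  0.0002 -0.0005]
```

View pics/s1c.png

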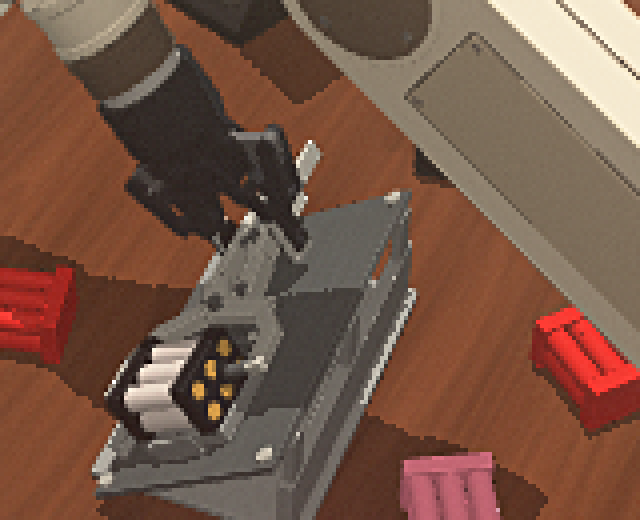

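The side picture shows the fingers straddling the handles at crop px (250,215), and the handles look closed. The force has dropped to zero at a 42.7 mm gap, so the pliers have probably snapped over. I'll squeeze a little further to make sure.

Call:
{"method": "apply_moves", "body": {"linear": [[0,0,0],[0,0,0],[0,0,0],[0,0,0],[0,0,0],[0,0,0]], "angular": [[0,0,0],[0,0,0],[0,0,0],[0,0,0],[0,0,0],[0,0,0]], "grip": [0.05,0.1,0.15,0.2,0.2,0.2]}}

```text
time: 7.65
position: [0.5751, -0.0967, 0.0797]
ee_rot: [0.64, 0.708, -0.222, -0.2]
contact_force: [7.8, -0.3, -3.3]
finger_gap: 0.0357
gripper_force: 60.2
```

```bash
python3 go.py '[0,145,22]' B
```

```text
t 7.65 q [-0.107  1.025  0.765  1.907 -0.119  1.398] F [ 7.8 -0.3 -3.3] gap 0.0357
jig pos mm [ -2.5 145.2  22.3] target [ 0.5729 -0.0967  0.0809] cur [ 0.5751 -0.0967  0.0797]
lin now [ 0.0002 -0.0025  0.0003] lin after turn [ 0.0002 -0.0025  0.0003] rot [ 0.005   0.0009 -0.0001]
```

Call:
{"method": "apply_moves", "body": {"linear": [[0,0,0],[0,0,0],[0,0,0],[0,0,-0.02],[0,0,-0.03],[-0.03,0.006,0],[-0.03,0.007,0],[-0.031,0.007,0],[0,0,0],[0,0,0]], "angular": [[0,0,0],[0,0,0],[0,0,0],[0,0,0],[0,0,0],[0,0,0],[0,0,0],[0,0,0],[0,0,0],[0,0,0]], "grip": [-0.3,-0.8,-0.8,-0.8,-0.8,0,0.6,1,1,1]}}

```text
time: 8.9
position: [0.6143, -0.1807, 0.1049]
ee_rot: [0.64, 0.71, -0.22, -0.196]
contact_force: [-0.8, -0.8, -0.9]
finger_gap: -0.0002
gripper_force: 0.0
```

```bash
sed -i 's/^t=0.102/t=0.1098/; s/^O=.*/O=np.array([.5459,.0463,.0608])/' go.py; python3 go.py '[-22,236,30]' B; python3 - <<'E'
from h import *
from go import A,O
for n in ('side','top'):
    c=shot(n,n+'2.png')
    for t in ('lever_tail','handle_moving','handle_fixed'):
        print(n,t,[(round(d['score'],2),(A.T@(np.array(d['location'])-O)*1e3).round(1)) for d in imaging.landmark_of(t,n)[:2]])
    if n=='side': cv2.imwrite('pics/s2c.png',cv2.resize(c['pixels'][140:270,230:390],None,fx=4,fy=4,interpolation=3))
E
```

```text
t 8.9 q [-0.206  1.194  1.198  2.149 -0.175  1.314] F [-0.8 -0.8 -0.9] gap -0.0002
jig pos mm [-10.  233.1  60.9] target [ 0.6068 -0.1844  0.0728] cur [ 0.6143 -0.1807  0.1049]
lin now [-0.0028  0.0116  0.031 ] lin after turn [-0.0029  0.012   0.0309] rot [ 0.0129 -0.0006 -0.0069]
side lever_tail [(0.44, array([  1.4, 232.2,  34.5]))]
side handle_moving [(0.84, array([ 14.3, 150.4,  38.6]))]
side handle_fixed [(0.71, array([-14.4, 143.1,  33.7]))]
top lever_tail [(0.65, array([ 4.8, 67.7, 32.5])), (0.2, array([ 14.2, 147.6,  29.3]))]
top handle_moving [(0.6, array([ 13.3, 145.9,  32.1]))]
top handle_fixed [(0.83, array([-16. , 142.9,  31.6]))]
```

View pics/s2c.png

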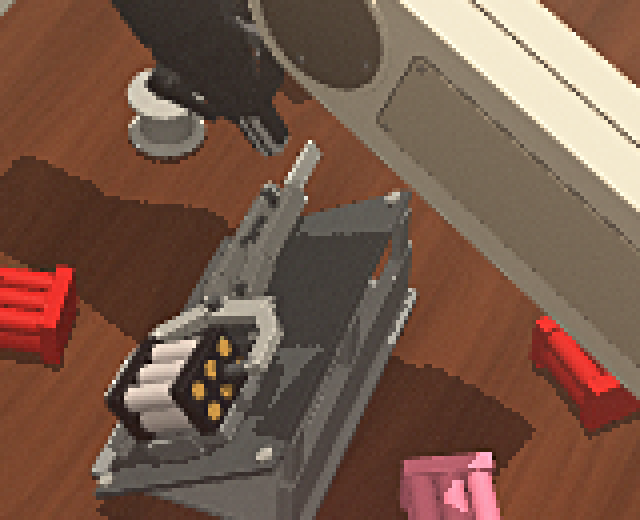

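Call:
{"method": "apply_moves", "body": {"linear": [[0,0.006,0.002],[0,0.006,0.002],[0,0,0]], "angular": [[0,0,0],[0,0,0],[0,0,0]], "grip": [1,1,1]}}

```text
time: 9.68
position: [0.6198, -0.1795, 0.0927]
ee_rot: [0.64, 0.71, -0.22, -0.195]
contact_force: [0.4, 0.2, 0.0]
finger_gap: -0.0002
gripper_force: 0.0
```

```bash
python3 go.py '[-22,236,30]' B
```

```text
t 9.68 q [-0.203  1.22   1.225  2.149 -0.175  1.316] F [0.4 0.2 0. ] gap -0.0002
jig pos mm [-21.6 232.5  54.1] target [ 0.6068 -0.1844  0.0728] cur [ 0.6198 -0.1795  0.0927]
lin now [-0.0035  0.0001  0.0241] lin after turn [-0.0035  0.0004  0.0241] rot [ 0.0142  0.0007 -0.0064]
```

Call:
{"method": "apply_moves", "body": {"linear": [[-0.002,0,0.012],[-0.002,0,0.012],[0,0,0],[0,-0.005,0],[0,-0.005,0],[0,-0.003,0],[0,-0.003,0],[0,0,0]], "angular": [[0,0,0],[0,0,0],[0,0,0],[0,0,0],[0,0,0],[0,0,0],[0,0,0],[0,0,0]], "grip": [1,1,1,1,1,1,1,1]}}

```text
time: 10.68
position: [0.5942, -0.1868, 0.0835]
ee_rot: [0.64, 0.71, -0.219, -0.194]
contact_force: [1.9, -0.4, -0.1]
finger_gap: 0.0001
gripper_force: 1.1
```

```bash
python3 go.py '[4,236,30]' B
```

```text
t 10.68 q [-0.219  1.108  0.962  1.992 -0.183  1.302] F [ 1.9 -0.4 -0.1] gap 0.0001
jig pos mm [ -5.4 236.9  31.5] target [ 0.5856 -0.1868  0.0877] cur [ 0.5942 -0.1868  0.0835]
lin now [ 0.0009 -0.0094  0.0013] lin after turn [ 0.0009 -0.0094  0.0015] rot [ 0.0173  0.0018 -0.0072]
```

Contact at about 2 N; I'll push on.

Call:
{"method": "apply_moves", "body": {"linear": [[0,-0.004,0],[0,-0.004,0],[0,-0.004,0],[0,-0.004,0],[0,0,0]], "angular": [[0,0,0],[0,0,0],[0,0,0],[0,0,0],[0,0,0]], "grip": [1,1,1,1,1]}}

```text
time: 11.3
position: [0.5801, -0.1877, 0.0925]
ee_rot: [0.64, 0.71, -0.22, -0.195]
contact_force: [0.2, -0.4, -0.3]
finger_gap: 0.0
gripper_force: 0.0
```

```bash
python3 go.py '[10,236,30]' B; python3 - <<'E'
from h import *
c=shot('side','s3.png')
from go import A,O
for t in ('lever_tail','handle_moving','module_centre'):
    print(t,[(round(d['score'],2),(A.T@(np.array(d['location'])-O)*1e3).round(1)) for d in imaging.landmark_of(t,'side')[:3]])
E
```

```text
t 11.3 q [-0.224  1.061  0.882  1.962 -0.186  1.298] F [ 0.2 -0.4 -0.3] gap 0.0
jig pos mm [ 11.4 236.4  30.8] target [ 0.5807 -0.1873  0.0911] cur [ 0.5801 -0.1877  0.0925]
lin now [0.0004 0.0014 0.0008] lin after turn [0.0004 0.0014 0.0008] rot [ 0.0149  0.0005 -0.0067]
lever_tail [(0.62, array([ 52.9, 233.7,  35.4]))]
handle_moving [(0.75, array([-2. , -2.9, 12.3])), (0.7, array([ 35.5, 147.5,  37.1])), (0.16, array([-14.2, 206.4,  32.4]))]
module_centre [(0.92, array([ 120.9,    3.9, -136.6])), (0.92, array([ 166.2,  176.2, -168.1])), (0.91, array([  84.7, -137.5, -107.3]))]
```

Call:
{"method": "apply_moves", "body": {"linear": [[0,0,-0.015],[0,0,-0.015],[0,0,-0.015],[0.04,0.002,0],[0.04,0.002,0],[0.04,0.002,0],[0.04,0.002,0],[0.04,0.002,0],[0.036,0,0],[0,0,0],[0,0,0],[0,0,0],[0,0,0],[0,0,0],[0,0,0],[0,0,0],[0,0,0],[0,0,0],[0,0,0],[0,0,0]], "angular": [[0,0,0],[0,0,0],[0,0,0],[0,0,0],[0,0,0],[0,0,0],[0,0,0],[0,0,0],[0,0,0],[0,0,-0.157],[0,0,-0.157],[0,0,-0.157],[0,0,-0.157],[0,0,-0.157],[0,0,-0.157],[0,0,-0.157],[0,0,-0.157],[0,0,-0.157],[0,0,-0.157],[0,0,0]], "grip": [1,1,1,0,0,-0.4,-0.6,-0.6,-0.6,-0.6,-0.6,-0.6,-0.6,-0.6,-0.6,-0.6,-0.6,-0.6,-0.6,-0.6]}}

```text
time: 14.0
position: [0.5884, 0.0507, 0.1219]
ee_rot: [-0.048, 0.955, -0.018, -0.292]
contact_force: [-0.2, -0.3, -1.0]
finger_gap: 0.0685
gripper_force: 0.0
```

```bash
python3 go.py '[0,0,72]' C2; python3 - <<'E'
from h import *
from go import A,O
c=shot('side','s4.png')
cv2.imwrite('pics/s4c.png',cv2.resize(c['pixels'][140:290,220:380],None,fx=4,fy=4,interpolation=3))
P=cloud(c); L=((P[c['depth']>0]-O)@A)*1e3
T=L[(L[:,2]>48)&(L[:,2]<60)&(abs(L[:,1])<45)&(abs(L[:,0])<55)]
print([np.percentile(T[:,i],[1,50,99]).round(1) for i in range(3)])
print([(round(d['score'],2),(A.T@(np.array(d['location'])-O)*1e3).round(1)) for d in imaging.landmark_of('module_centre','side')])
E
```

```text
t 14.0 q [ 0.092  1.029  0.888  2.025 -0.012 -0.006] F [-0.2 -0.3 -1. ] gap 0.0685
jig pos mm [ 0.1  0.3 74.5] target [0.5869 0.0508 0.1198] cur [0.5884 0.0507 0.1219]
lin now [-0.      0.0003  0.0025] lin after turn [-0.0001  0.0003  0.0025] rot [-0.0015  0.0161 -0.0093]
[array([-35.5,   5.7,  39.5]), array([-33.5,  -5.2,  28.4]), array([48.3, 53.3, 58.9])]
[(0.79, array([-2.5, -3.9, 32.9])), (0.72, array([  80.4, -139. , -105.4])), (0.69, array([-171.9,   75.6,   68.8])), (0.55, array([ 122.3,    3.1, -133.2])), (0.51, array([ 5. , 69.4, 33. ])), (0.39, array([ 165.7,  174.6, -167.3]))]
```

View pics/s4c.png

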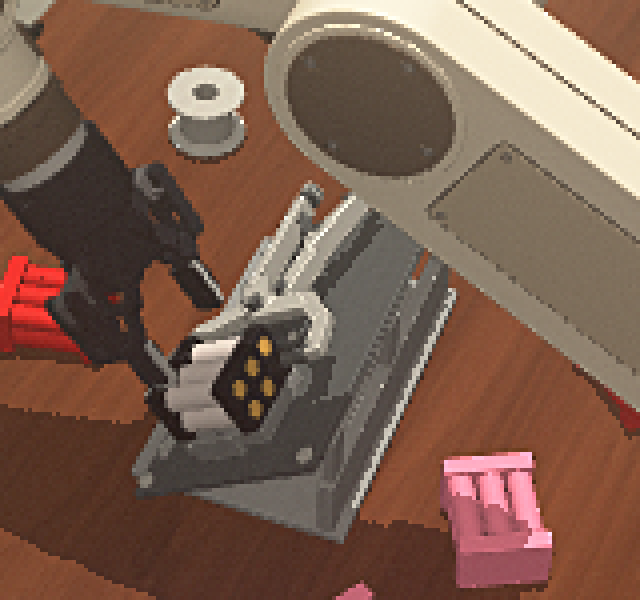

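Call:
{"method": "apply_moves", "body": {"linear": [[0,0.001,0],[0,0,0],[0,0,0.01],[0,0,0.01],[0,0,0.01],[0,0,0.008],[0,0,0.006],[0,0,0]], "angular": [[-0.0015,0.016,-0.009],[0,0,0],[0,0,0],[0,0,0],[0,0,0],[0,0,0],[0,0,0],[0,0,0]], "grip": [-0.8,-0.8,-0.8,-0.8,-0.8,-0.8,-0.8,-0.8]}}

```text
time: 15.1
position: [0.5629, 0.0489, 0.0858]
ee_rot: [-0.053, 0.952, -0.016, -0.3]
contact_force: [0.3, -0.1, -0.3]
finger_gap: 0.0772
gripper_force: 0.0
```

```bash
python3 go.py '[0,-1,30]' C2
```

```text
t 15.1 q [ 0.092  0.992  0.709  1.898 -0.01  -0.016] F [ 0.3 -0.1 -0.3] gap 0.0772
jig pos mm [ 0.3 -0.7 30.4] target [0.5629 0.0492 0.0854] cur [0.5629 0.0489 0.0858]
lin now [-0.0003  0.0003  0.0004] lin after turn [-0.0003  0.0003  0.0004] rot [ 0.0001 -0.0003  0.0013]
```

Call:
{"method": "apply_moves", "body": {"linear": [[0,0,0],[0,0,0],[0,0,0],[0,0,0]], "angular": [[0,0,0],[0,0,0],[0,0,0],[0,0,0]], "grip": [-0.6,-0.5,-0.45,-0.42]}}

```text
time: 15.6
position: [0.5635, 0.0494, 0.0863]
ee_rot: [-0.053, 0.952, -0.016, -0.3]
contact_force: [0.3, 2.4, 1.7]
finger_gap: 0.0601
gripper_force: 0.9
```

Call:
{"method": "apply_moves", "body": {"linear": [[0,0,0],[0,0,0],[0,0,0]], "angular": [[0,0,0],[0,0,0],[0,0,0]], "grip": [-0.3,-0.1,0]}}

```text
time: 15.98
position: [0.5638, 0.0492, 0.0866]
ee_rot: [-0.053, 0.953, -0.016, -0.299]
contact_force: [4.3, 1.3, 4.9]
finger_gap: 0.0589
gripper_force: 65.3
```

Firm grip. Now I'll lift square off the deck.

Call:
{"method": "apply_moves", "body": {"linear": [[0,0,-0.004],[0,0,-0.008],[0,0,-0.01],[0,0,-0.012],[0,0,-0.012],[0,0,0]], "angular": [[0,0,0],[0,0,0],[0,0,0],[0,0,0],[0,0,0],[0,0,0]], "grip": [0,0,0,0,0,0]}}

```text
time: 16.73
position: [0.5902, 0.0516, 0.1234]
ee_rot: [-0.053, 0.953, -0.016, -0.299]
contact_force: [0.3, -0.1, -5.2]
finger_gap: 0.059
gripper_force: 64.9
```

```bash
python3 go.py '[0,-1,80]' C2; python3 - <<'E'
from h import *
c=shot('side','s5.png')
cv2.imwrite('pics/s5c.png',cv2.resize(c['pixels'][140:290,220:380],None,fx=4,fy=4,interpolation=3))
E
```

```text
t 16.73 q [ 0.092  1.052  0.932  2.06  -0.01  -0.015] F [ 0.3 -0.1 -5.2] gap 0.059
jig pos mm [-0.6 -0.4 76.9] target [0.5914 0.0523 0.1263] cur [0.5902 0.0516 0.1234]
lin now [ 0.0006  0.0006 -0.0031] lin after turn [ 0.0006  0.0006 -0.0031] rot [-0.0003  0.0017  0.0011]
```

View pics/s5c.png

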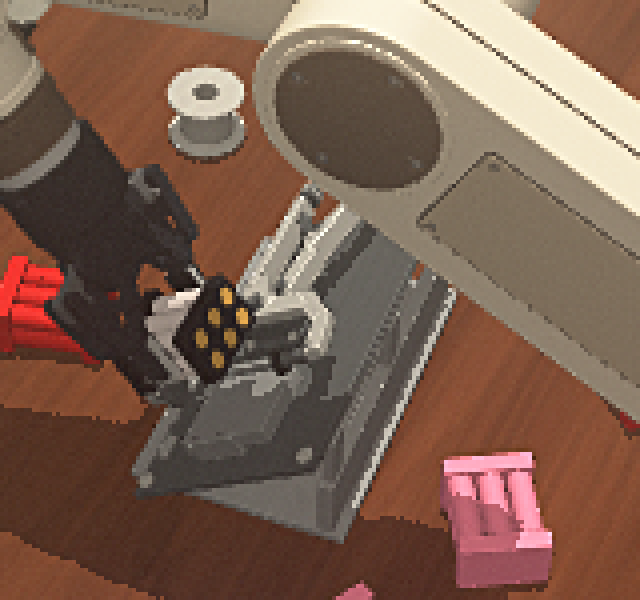

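Call:
{"method": "apply_moves", "body": {"linear": [[0.009,0,-0.014],[0.008,0,-0.015],[0.006,0,-0.016],[0.004,0,-0.016],[0.002,0,-0.017],[0.001,0,-0.017],[0,0,0],[0,0,0]], "angular": [[0,-0.102,0],[0,-0.102,0],[0,-0.102,0],[0,-0.102,0],[0,-0.102,0],[0,-0.102,0],[0,0,0],[0,0,0]], "grip": [0,0,0,0,0,0,0,0]}}

```text
time: 17.77
position: [0.5934, 0.0521, 0.2239]
ee_rot: [-0.055, 0.998, 0.0, -0.001]
contact_force: [0.1, -0.4, -4.8]
finger_gap: 0.0593
gripper_force: 65.4
```

```bash
cat > go2.py <<'E'
from h import *
st=r.state(); M=R.from_quat(st['ee_rot'])
yaw=.1098; T=R.from_euler('z',yaw).as_matrix()@np.array([[-1,0,0],[0,1,0],[0,0,-1]]).T
p=np.array([.4545,.3525,.10])
print(st['time'],st['joints'].round(3),st['position'].round(4),st['contact_force'].round(1),st['finger_gap'])
print('lin after turn',(T.T@(p-st['position'])).round(4),'rot',(M.inv()*R.from_matrix(T)).as_rotvec().round(4))
E
python3 go2.py
```

```text
17.775 [ 8.700e-02  4.420e-01  2.450e-01  1.376e+00  1.000e-03 -2.400e-02] [0.5934 0.0521 0.2239] [ 0.1 -0.4 -4.8] 0.059307818704800314
lin after turn [0.1051 0.3138 0.1239] rot [ 0.0008 -0.002   0.0009]
```

Call:
{"method": "apply_moves", "body": {"linear": [[0.0105,0.0314,0],[0.0105,0.0314,0],[0.0105,0.0314,0],[0.0105,0.0314,0],[0.0105,0.0314,0],[0.0105,0.0314,0],[0.0105,0.0314,0],[0.0105,0.0314,0],[0.0105,0.0314,0],[0.0105,0.0314,0],[0,0,0.03],[0,0,0.03],[0,0,0.03],[0,0,0.034],[0,0,0],[0,0,0]], "angular": [[0,-0.002,0.001],[0,0,0],[0,0,0],[0,0,0],[0,0,0],[0,0,0],[0,0,0],[0,0,0],[0,0,0],[0,0,0],[0,0,0],[0,0,0],[0,0,0],[0,0,0],[0,0,0],[0,0,0]], "grip": [0,0,0,0,0,0,0,0,0,0,0,0,0,0,0,0]}}

```text
time: 19.77
position: [0.4564, 0.3533, 0.1008]
ee_rot: [-0.055, 0.998, 0.0, 0.001]
contact_force: [0.4, 0.8, -3.8]
finger_gap: 0.0588
gripper_force: 66.0
```

```bash
python3 go2.py; python3 - <<'E'
from h import *
c=shot('side','s6.png')
cv2.imwrite('pics/s6c.png',cv2.resize(c['pixels'][250:420,180:340],None,fx=3.5,fy=3.5,interpolation=3))
E
```

```text
19.775 [ 6.590e-01  4.850e-01 -2.100e-02  1.063e+00 -1.000e-03  5.500e-01] [0.4564 0.3533 0.1008] [ 0.4  0.8 -3.8] 0.05878027986330266
lin after turn [ 0.002  -0.0006  0.0008] rot [0.0003 0.0029 0.    ]
```

View pics/s6c.png

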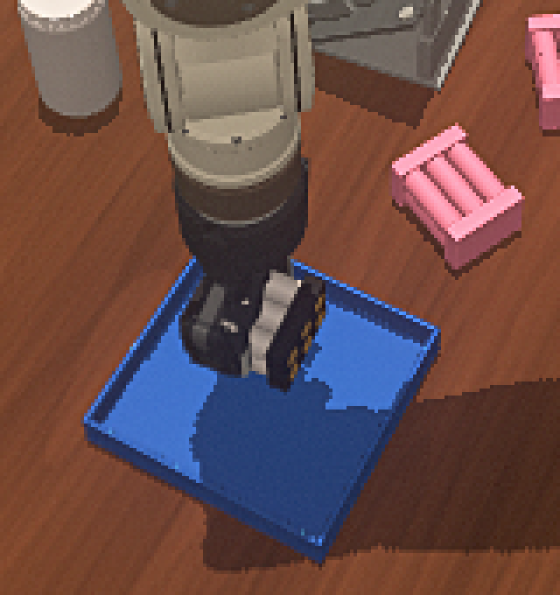

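Call:
{"method": "apply_moves", "body": {"linear": [[0,0,0.02],[0,0,0.02],[0,0,0.02],[0,0,0.009],[0,0,0],[0,0,0.002],[0,0,0.002],[0,0,0]], "angular": [[0,0.003,0],[0,0,0],[0,0,0],[0,0,0],[0,0,0],[0,0,0],[0,0,0],[0,0,0]], "grip": [0,0,0,0,0,0,0,0]}}

```text
time: 20.82
position: [0.4562, 0.3531, 0.0282]
ee_rot: [-0.055, 0.998, 0.001, 0.0]
contact_force: [-0.6, -0.1, -5.3]
finger_gap: 0.0588
gripper_force: 66.1
```

Call:
{"method": "apply_moves", "body": {"linear": [[0,0,0.001],[0,0,0.001],[0,0,0.001],[0,0,0]], "angular": [[0,0,0],[0,0,0],[0,0,0],[0,0,0]], "grip": [0,0,0,0]}}

```text
time: 21.32
position: [0.456, 0.353, 0.0247]
ee_rot: [-0.055, 0.998, 0.0, 0.0]
contact_force: [-0.1, -0.3, -4.8]
finger_gap: 0.0587
gripper_force: 66.1
```

Call:
{"method": "apply_moves", "body": {"linear": [[0,0,0.001],[0,0,0.0005],[0,0,0]], "angular": [[0,0,0],[0,0,0],[0,0,0]], "grip": [0,0,0]}}

```text
time: 21.7
position: [0.456, 0.353, 0.0233]
ee_rot: [-0.055, 0.998, 0.0, 0.0]
contact_force: [-0.2, 0.2, -4.3]
finger_gap: 0.0587
gripper_force: 66.1
```

Call:
{"method": "apply_moves", "body": {"linear": [[0,0,0.0005],[0,0,0.0005],[0,0,0]], "angular": [[0,0,0],[0,0,0],[0,0,0]], "grip": [0,0,0]}}

```text
time: 22.08
position: [0.456, 0.3531, 0.0224]
ee_rot: [-0.055, 0.998, 0.0, 0.0]
contact_force: [0.3, 0.9, -4.7]
finger_gap: 0.0586
gripper_force: 66.1
```

Call:
{"method": "apply_moves", "body": {"linear": [[0,0,0.0005],[0,0,0.0005],[0,0,0]], "angular": [[0,0,0],[0,0,0],[0,0,0]], "grip": [0,0,0]}}

```text
time: 22.45
position: [0.4561, 0.3531, 0.022]
ee_rot: [-0.055, 0.998, 0.001, 0.001]
contact_force: [-2.5, -0.2, 1.9]
finger_gap: 0.059
gripper_force: 66.9
```

Call:
{"method": "apply_moves", "body": {"linear": [[0,0,0.0005],[0,0,0.0005],[0,0,0]], "angular": [[0,0,0],[0,0,0],[0,0,0]], "grip": [0,0,0]}}

```text
time: 22.82
position: [0.4561, 0.3531, 0.0219]
ee_rot: [-0.055, 0.998, 0.001, 0.001]
contact_force: [-3.5, -2.4, 7.9]
finger_gap: 0.0586
gripper_force: 67.9
```

Call:
{"method": "apply_moves", "body": {"linear": [[0,0,-0.0005],[0,0,0],[0,0,0],[0,0,0],[0,0,0],[0,0,-0.02],[0,0,-0.04],[0,0,-0.06],[0,0,-0.06],[-0.02,-0.05,-0.02],[-0.02,-0.05,0],[-0.02,-0.05,0],[0,0,0]], "angular": [[0,0,0],[0,0,0],[0,0,0],[0,0,0],[0,0,0],[0,0,0],[0,0,0],[0,0,0],[0,0,0],[0,0,0],[0,0,0],[0,0,0],[0,0,0]], "grip": [-0.35,-0.45,-0.6,-0.9,-0.9,-0.9,-0.9,-0.9,-0.9,-0.9,-0.9,-0.9,-0.9]}}

```text
time: 24.45
position: [0.5335, 0.207, 0.2208]
ee_rot: [-0.052, 0.999, 0.0, 0.0]
contact_force: [-0.0, 1.0, 1.3]
finger_gap: 0.0811
gripper_force: 0.0
```

```bash
python3 - <<'E'
from h import *
c=shot('side','s7.png')
P=cloud(c); t=(P[...,2]>.038)&(P[...,2]<.06)&(abs(P[...,0]-.455)<.07)&(abs(P[...,1]-.353)<.07)
Q=P[t]; print(cv2.minAreaRect((Q[:,:2]*1e3).astype(np.float32)), np.percentile(Q[:,2],[50,90,99]).round(4))
k=Q[Q[:,2]>.041]; print(np.linalg.lstsq(np.c_[k[:,:2]-[.455,.353],np.ones(len(k))],k[:,2],rcond=None)[0].round(4))
for n in ('meter','can','spool'): print(n,[np.round(d['location'],3) for d in imaging.landmark_of(n,'side')[:1]])
a=cv2.resize(c['pixels'][300:410,200:310],None,fx=3.6,fy=3.6,interpolation=3); b=cv2.resize(c['pixels'][150:290,220:360],(396,396),interpolation=3)
cv2.imwrite('pics/s7c.png',np.hstack([a,b])); print(r.state()['contact_force'],r.state()['time'])
E
```

```text
((456.70086669921875, 353.28204345703125), (74.91605377197266, 65.18844604492188), 3.6173207759857178) [0.0442 0.048  0.0504]
[-0.0003 -0.009   0.0451]
meter [array([ 0.476, -0.358,  0.   ])]
can [array([0.714, 0.199, 0.002])]
spool [array([ 0.745, -0.256, -0.002])]
[-0.93828101 -0.36040865  0.9067109 ] 24.65
```

View pics/s7c.png

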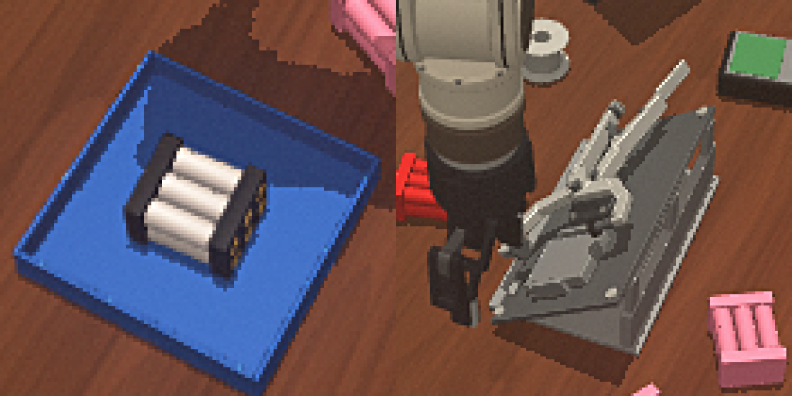

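The module lies flat in the tray, about 75 mm long by depth, so the cap is home. The pliers are open, the bystanders haven't moved, and the arm is clear of everything.

```bash
python3 -c "
from plant import r
print(r.sign_off())"
```

```text
the job is handed in; nothing more can be done
None
```

The job is done and handed in at about 25 s: the pliers locked and were sprung open again, the cap measures home (about 75 mm overall, by depth image), the module lies flat in the tray same side down, and the meter, can and spool are where they were.

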